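# Unclip the ball dish and hold it ready over the jug

### The arm

A 7-joint arm with a two-finger parallel gripper is mounted at the origin on the work surface. World frame = base frame: x ahead of the robot, y to its left, z up, the work surface at z = 0. Lengths are in m, angles in rad, forces in N, time in s.
With the tool pointing down it reaches from about 0.425 to 0.95 m from the base axis. Payload 4.7 kg.
Tool frame: the origin (TCP) lies on the centre line of the jaws, within the pads' length; the fingertips stand 11 mm ahead of it and the grasp point (between the pads) lies 8 mm behind it (r.finger_overhang is the distance from the TCP to the fingertips, in m); z points along the fingers, y is the line along which they close (so a half turn about z gives the same grasp; the last joint's range is limited). The gripper opens to 87 mm and grips with 3 to 60 N. Pads are 19 mm wide; open, the fingers measure 117 mm over their backs; the gripper's body (75 mm by 190 mm) begins 51 mm behind the grasp point.
Start: joints at [1.225, 0.469, -0.049, 1.532, 0.024, 1.141, -0.082], TCP at [0.21, -0.641, 0.234] pointing down, gripper open.
Joint ranges: [-2.59, 2.59], [-0.33, 1.99], [-1.39, 1.29], [0.1, 2.45], [-1.04, 4.18], [0.21, 1.99], [-2.66, 2.66]. Speed limits (rad/s): [2.57, 2.57, 3.14, 3.14, 3.14, 3.14, 3.14].

### API

Orientations are given as a unit quaternion [x, y, z, w].
In Python, from workcell import r, imaging, finder gives the robot as it stands. The module is installed in compiled form; this text tells all that it offers.
- The arm moves only by the shell command python3 -m crank 'ROWS' [FORCE]. ROWS is JSON, a list of rows, each an object of numbers: "rx", "ry", "rz": the turn, a rotation vector about the tool's x, y, z scaled (see below); "tx", "ty", "tz": the shift along the tool's x, y, z scaled (see below); "grip": the opening, from -1 (shut) to 1 (fully open). A call has 1 to 20 rows; each row is the pose to reach, as a shift and turn from the pose commanded when the call began, along the tool's axes at that moment, turning the shorter way round; what a row does not reach only later rows make up. The controller multiplies each number of a shift by 100 cm and each number of a turn by 360 degrees. A row lasts 1/12 s, in which the tool goes at most 41.7 mm and 7.16 degrees, less where a joint would pass 70% of its speed; a pose out of reach is approached as far as the arm can. A call with a number of a shift or a turn outside -1 to 1 is refused whole. A call with a gripper value outside its range is refused whole. The fingers move at their own pace and stop on an object; FORCE is the grip in N (left out, the last holds). Time passes only in rows, so rows that repeat a pose let the fingers close. It gives the time, the measured TCP pose, the force, the opening and the grip force at its end, in the units of the state.
- r.get_state(): the state, without advancing time (a new reading comes with each control period).
- imaging.snapshot(name): name is "side" or "top" or "wrist"; returns a dict with "color" (400x640x3 uint8, red, green, blue), "depth" (400x640 float32, m along the optical axis (not along the pixel's ray), 0 where there is no reading), "intrinsics" (3x3 intrinsics, pixels), "world_to_cam" (4x4, takes a point from world to camera coordinates). Camera axes: x right, y down, z forward; pixel columns grow to the right and rows downward; lengths in m; the calibration is good to about 2 mm. A picture is of the moment at which its call begins.
- r.close_job(): hands the job in; it is judged then, once.
Trained networks look in the newest picture that a camera, given by its name, has taken for a name from the list of things; names that differ only in an ending like _2 or _b are one class to them, and where a whole thing is asked for, a point or a joint stands for the part that bears it (a point fixed in the world has none). Each returns a list of dicts, best first, with "conf" (0 to 1); they miss things now and then, are a little off and sometimes report something else, mostly with a low value. They report only what shows in the picture. A call takes as long as a camera call.
- finder.outline_of(label, camera): "region" (400x640 bool, what is visible of it).
- finder.place_of(label, camera): "at" ([x, y, z] in m, in world coordinates, good to about 4 mm: a listed point, or the origin of a listed thing).
The state is a dict: "time_s": time; "joint_positions": joint angles; "joint_vel": joint speeds; "joint_efforts": joint torques, N m; "position": TCP position; "tcp_rot": TCP orientation; "wrist_force": force on the tool from outside, world axes, zero at the start; "ft_torque": the same for the moment, N m; "grip_width": finger opening in m; "finger_force": force on a finger pad.
Only numpy, scipy, OpenCV 4.12 (cv2) and the standard library are available. Lean on these libraries where they do the work, as an engineer would, in place of code of your own. Each camera call takes 0.05 s, during which the arm holds its last target. There are 200 camera calls.

### The job

Turn the clamp knob on the aluminium rack clockwise through its quarter turn so that its clip frees the dish, then lift the dish out by the bar of its handle without losing the wooden ball lying in it. Turn the dish a quarter turn from how it sat in the rack, so that its spout-like lip is over the middle of the open jug's mouth, and finish still gripping it there, level and still, a few centimetres above the jug's rim and not touching it, with the ball at rest in the middle of the dish. Keep the dish level all the way and leave the jug and the other things where they are.

Things in the scene. Friction and masses are not known exactly. Their poses are not given: they have to be found in the camera images.
- rack: Fixed low aluminium rack: base plate 235 x 130 x 6 mm, wire rail 25 mm high along each long side, seat column 74 mm across. Origin on the sill under the seat's axis; x along the plate, away from the robot (within 10 degrees), y left, z up. At the start the dish's axes lie along the rack's within 5 degrees; after the quarter turn its x lies along the rack's y, one way or the other.
- rack_seat (a point): Centre of the seat, 30 mm above the sill, where the foot of the dish rests inside a ring 8 mm high (about 5 mm of play all round).
- clamp (a joint): Clamp knob, upright axis 125 mm from the seat's axis along the rack's +x. 0: its 13 mm wide steel clip points to the rack's -x and overhangs the dish's tab (starts at 0 to 0.3 rad). Grows as it turns clockwise seen from above, to its stop at 1.57; the tab is free from about 1.1. Light friction (0.05 N m); it stays where it is left.
- clamp_grip (a point): Centre of the knob's black bar grip, on the knob's axis, 92.5 mm above the sill: bar 46 mm long, 13 mm thick, 30 mm high (lower edge 77 mm above the sill), to be gripped across its thickness. The point's x axis is the bar's length, over the clip; it turns with the knob (at joint value 0 along the rack's x).
- dish: Loose white dished plate, 145 mm across, 0.18 kg. Origin under the middle of its foot (52 mm across), z up. Rim 31 mm above the origin; lip out to 94 mm from the axis along -x, flat tab (24 mm wide) out to 98 mm along +x. Steel bail handle in its y-z plane with a wooden bar on top, 122 mm high. The hollow slopes 10 degrees to its middle, 10 mm above the origin, and 25 beyond 40 mm from it.
- dish_grip (a point): Centre of the handle's wooden bar, 115 mm above the dish's origin, right over the dish's middle: bar 64 mm long along the dish's y, 14 mm square, to be gripped across the dish's x.
- dish_lip (a point): Tip of the lip, on the dish's -x side, 92 mm from its axis, 31 mm above its origin.
- dish_mid (a point): Point on the dish's axis at the height of the resting ball's centre, 28 mm above the dish's origin.
- ball_center (a point): Centre of the loose wooden ball, 36 mm across, about 20 g, that lies in the middle of the dish and rolls.
- jug_mouth (a point): Centre of the mouth of the open jug, at the rim, 100 mm above the sill. Loose plastic jug, 102 mm across at the rim, walls 3 mm, a pouring beak reaching 68 mm from the axis, loop handle opposite (below the rim, reaching 86 mm). It stands about 220 mm to the left or the right of the rack's seat; a closed jar stands on the other side.
- jar: Closed glass jar, 76 mm across, 105 mm high; origin under its centre. To be left alone.
- brush: Bamboo scrub brush lying on the sill, 200 mm long, 20 mm high; origin under its middle. To be left alone.
- cup: Open clear cup, 70 mm across, 60 mm high; origin under its centre. To be left alone.
- peg1: Wooden clothes peg lying beside the rack, 72 mm long, 13 mm high; origin under its middle. To be left alone.
- peg2: A second such clothes peg on the rack's other side. To be left alone.

How it is judged:
By the outcome, as a careful person would: the job done as asked, in the order asked, and still so for the second after the job is handed in, while the arm keeps its last pose, push and grip.
It also fails if it takes over 58 s, if anything falls off the work surface, if the arm or the gripper's body presses on something with over 40 N, if the wrist force passes 120 N, or if a joint passes its speed limit or range.

## Working session

There is one attempt and no reset: what is moved stays moved. The work goes in short steps, Python scripts to look and compute and a shell command to move; the robot and the scene stay as the last step left them, time stands still between calls to the robot, and variables do not carry over. Pictures are saved under pics/ and viewed, at most 10 in all, crops included, and the job is handed in when it is done.

```bash
mkdir -p pics; cat > h.py <<'E'
from workcell import r, imaging, finder
import numpy as np, cv2
from scipy.spatial.transform import Rotation as R
np.set_printoptions(precision=4,suppress=True)
def snap(n,f=None):
    s=imaging.snapshot(n)
    if f: cv2.imwrite('pics/'+f,s['color'][:,:,::-1])
    return s
def cloud(s):
    K=np.array(s['intrinsics']);d=s['depth'];v,u=np.mgrid[:400,:640]
    p=np.stack([(u-K[0,2])/K[0,0]*d,(v-K[1,2])/K[1,1]*d,d],-1)
    T=np.linalg.inv(np.array(s['world_to_cam']))
    w=p@T[:3,:3].T+T[:3,3]; w[d==0]=np.nan
    return w
def st():
    s=r.get_state();print('t',s['time_s'],'p',np.array(s['position']),'q',np.array(s['tcp_rot']),'F',np.array(s['wrist_force']),'w',s['grip_width'],'ff',s['finger_force']);return s
def rel(s,goalp,yawdir=None):
    """shift in tool axes to reach goalp"""
    Rm=R.from_quat(s['tcp_rot']).as_matrix()
    return Rm.T@(np.array(goalp)-np.array(s['position']))
E
python3 - <<'E'
from h import *
s=st(); print(R.from_quat(s['tcp_rot']).as_matrix())
for c in ['top','side']:
    snap(c,c+'0.png')
    for n in ['rack','rack_seat','clamp_grip','dish','dish_grip','dish_lip','dish_mid','ball_center','jug_mouth','jar','brush','cup','peg1','peg2']:
        print(c,n,[(np.array(o['at']),round(o['conf'],2)) for o in finder.place_of(n,c)[:2]])
E
```

```text
t 0.0 p [ 0.2101 -0.6409  0.2325] q [ 0.9875  0.1578 -0.0002 -0.001 ] F [ 0.2951 -0.3816 -0.1628] w 0.0874452963343798 ff 0.0
[[ 0.9502  0.3116 -0.0007]
 [ 0.3116 -0.9502  0.0018]
 [-0.0001 -0.0019 -1.    ]]
top rack []
top rack_seat [(array([ 0.5534, -0.0208,  0.0561]), 0.26)]
top clamp_grip [(array([ 0.6799, -0.0063,  0.095 ]), 0.47)]
top dish [(array([ 0.5576, -0.0184,  0.0294]), 0.59)]
top dish_grip [(array([ 0.5554, -0.0196,  0.148 ]), 0.6), (array([ 0.6297,  0.087 , -0.0022]), 0.42)]
top dish_lip []
top dish_mid [(array([ 0.5567, -0.0218,  0.0579]), 0.67)]
top ball_center [(array([ 0.5537, -0.0174,  0.0559]), 0.39)]
top jug_mouth [(array([0.518 , 0.2086, 0.1009]), 0.83)]
top jar [(array([ 0.5872, -0.2343, -0.0006]), 0.77)]
top brush [(array([ 0.4042,  0.5104, -0.0004]), 0.7)]
top cup [(array([ 0.4927, -0.4806, -0.0019]), 0.96)]
top peg1 [(array([ 0.4922, -0.1288, -0.0004]), 0.65), (array([ 0.6295,  0.0856, -0.0017]), 0.39)]
top peg2 [(array([ 0.4922, -0.1288, -0.0004]), 0.65), (array([ 0.6295,  0.0856, -0.0017]), 0.39)]
side rack [(array([ 0.5542, -0.0254, -0.0031]), 0.81)]
sid
[... 252 characters left out ...]
.024 ,  0.1453]), 0.64), (array([ 0.497 , -0.1282,  0.0022]), 0.4)]
side dish_lip [(array([ 0.4643, -0.0343,  0.0575]), 0.89)]
side dish_mid [(array([ 0.5511, -0.0218,  0.0591]), 0.89)]
side ball_center [(array([ 0.5595, -0.0225,  0.0572]), 0.4)]
side jug_mouth [(array([0.5153, 0.2121, 0.0988]), 0.86)]
side jar [(array([ 0.5874, -0.2304,  0.0024]), 0.62)]
side brush [(array([0.404 , 0.5136, 0.0001]), 0.72), (array([ 0.462 , -0.0346,  0.0629]), 0.38)]
side cup [(array([ 0.4926, -0.4808,  0.0025]), 0.79)]
side peg1 [(array([ 0.5864, -0.2291, -0.0001]), 0.71), (array([0.6351, 0.0848, 0.0008]), 0.44)]
side peg2 [(array([ 0.5864, -0.2291, -0.0001]), 0.71), (array([0.6351, 0.0848, 0.0008]), 0.44)]
```

View pics/top0.png

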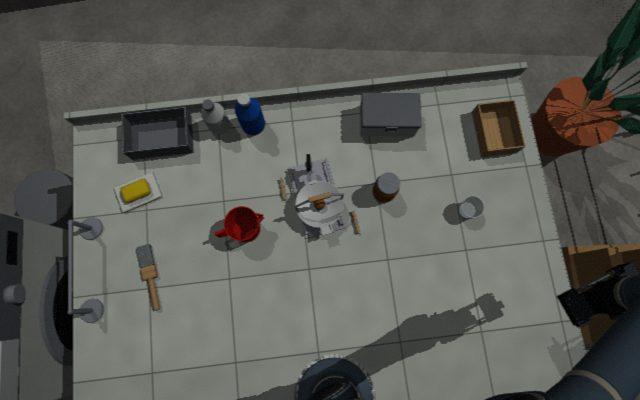

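View pics/side0.png

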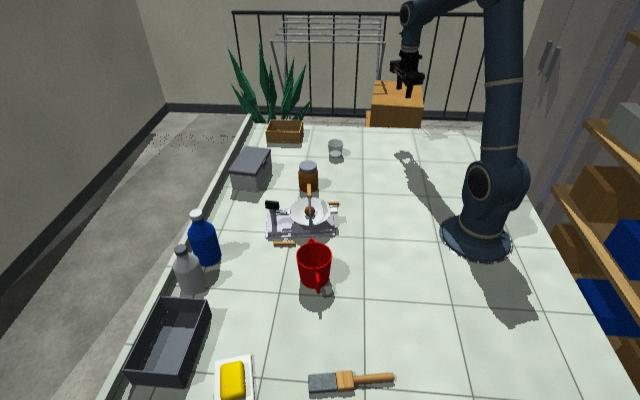

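The top view shows the rack and dish near (318,203) with the knob bar at (308,163). The jug is at (242,225) on the left, with its beak towards the rack and its handle away, and the jar is at (386,188). I'll move above the knob to measure with the wrist camera.

```bash
python3 - <<'E'
from h import *
s=st(); print(rel(s,[0.62,-0.01,0.33])); 
E
```

```text
t 1.5 p [ 0.2103 -0.6414  0.2336] q [0.9875 0.1577 0.     0.    ] F [-0.9913  0.329   1.1642] w 0.08709897171188456 ff 0.0
[ 0.586  -0.4724 -0.0964]
```

```bash
python3 -m crank '[{"tz":-0.1,"grip":1},{"tx":0.1,"ty":-0.08,"tz":-0.1,"rz":-0.06,"grip":1},{"tx":0.586,"ty":-0.472,"tz":-0.096,"rz":-0.42,"grip":1},{"tx":0.586,"ty":-0.472,"tz":-0.096,"rz":-0.42,"grip":1},{"tx":0.586,"ty":-0.472,"tz":-0.096,"rz":-0.42,"grip":1},{"tx":0.586,"ty":-0.472,"tz":-0.096,"rz":-0.42,"grip":1},{"tx":0.586,"ty":-0.472,"tz":-0.096,"rz":-0.42,"grip":1},{"tx":0.586,"ty":-0.472,"tz":-0.096,"rz":-0.42,"grip":1},{"tx":0.586,"ty":-0.472,"tz":-0.096,"rz":-0.42,"grip":1},{"tx":0.586,"ty":-0.472,"tz":-0.096,"rz":-0.42,"grip":1},{"tx":0.586,"ty":-0.472,"tz":-0.096,"rz":-0.42,"grip":1},{"tx":0.586,"ty":-0.472,"tz":-0.096,"rz":-0.42,"grip":1},{"tx":0.586,"ty":-0.472,"tz":-0.096,"rz":-0.42,"grip":1},{"tx":0.586,"ty":-0.472,"tz":-0.096,"rz":-0.42,"grip":1},{"tx":0.586,"ty":-0.472,"tz":-0.096,"rz":-0.42,"grip":1},{"tx":0.586,"ty":-0.472,"tz":-0.096,"rz":-0.42,"grip":1},{"tx":0.586,"ty":-0.472,"tz":-0.096,"rz":-0.42,"grip":1},{"tx":0.586,"ty":-0.472,"tz":-0.096,"rz":-0.42,"grip":1},{"tx":0.586,"ty":-0.472,"tz":-0.096,"rz":-0.42,"grip":1},{"tx":0.586,"ty":-0.472,"tz":-0.096,"rz":-0.42,"grip":1}]'
python3 - <<'E'
from h import *
s=st(); print(np.array(s['joint_positions']))
w=snap('wrist','w1.png'); print(np.array(w['world_to_cam']))
np.savez('w1.npz',c=cloud(w),col=w['color'])
for n in ['clamp_grip','dish_grip','dish','ball_center','jug_mouth','dish_lip']: print(n,[(np.array(o['at']),round(o['conf'],2)) for o in finder.place_of(n,'wrist')[:2]])
E
```

```text
t 1.5 p [ 0.2103 -0.6414  0.2336] q [0.9875 0.1577 0.     0.    ] F [-0.9913  0.329   1.1642] w 0.08709897171188456 ff 0.0
[ 1.2251  0.4686 -0.0486  1.5325  0.0241  1.141  -0.0823]
[[ 0.3111 -0.9504  0.0004 -0.6762]
 [-0.9142 -0.2992  0.2732 -0.0328]
 [-0.2595 -0.0854 -0.9619  0.3905]
 [ 0.      0.      0.      1.    ]]
clamp_grip []
dish_grip []
dish []
ball_center []
jug_mouth []
dish_lip []invalid input
```

View pics/w1.png

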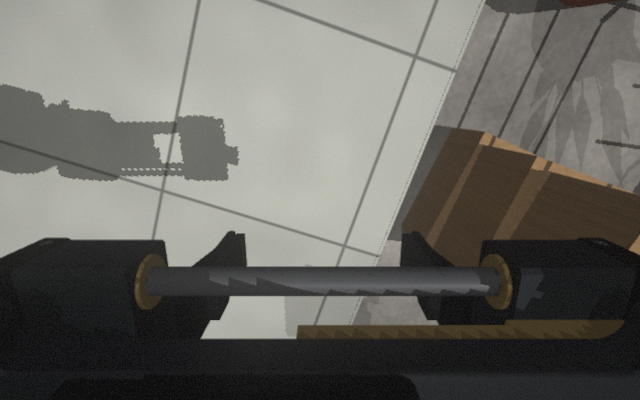

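Invalid input, so probably every key has to be present in each row. The wrist picture shows only the tiled surface ahead and the fingers at the bottom (rows 230-330).

```bash
python3 -m crank '[{"tx":0,"ty":0,"tz":-0.04,"rx":0,"ry":0,"rz":0,"grip":1},{"tx":0.586,"ty":-0.472,"tz":-0.096,"rx":0,"ry":0,"rz":-0.42,"grip":1},{"tx":0.586,"ty":-0.472,"tz":-0.096,"rx":0,"ry":0,"rz":-0.42,"grip":1},{"tx":0.586,"ty":-0.472,"tz":-0.096,"rx":0,"ry":0,"rz":-0.42,"grip":1},{"tx":0.586,"ty":-0.472,"tz":-0.096,"rx":0,"ry":0,"rz":-0.42,"grip":1},{"tx":0.586,"ty":-0.472,"tz":-0.096,"rx":0,"ry":0,"rz":-0.42,"grip":1},{"tx":0.586,"ty":-0.472,"tz":-0.096,"rx":0,"ry":0,"rz":-0.42,"grip":1},{"tx":0.586,"ty":-0.472,"tz":-0.096,"rx":0,"ry":0,"rz":-0.42,"grip":1},{"tx":0.586,"ty":-0.472,"tz":-0.096,"rx":0,"ry":0,"rz":-0.42,"grip":1},{"tx":0.586,"ty":-0.472,"tz":-0.096,"rx":0,"ry":0,"rz":-0.42,"grip":1},{"tx":0.586,"ty":-0.472,"tz":-0.096,"rx":0,"ry":0,"rz":-0.42,"grip":1},{"tx":0.586,"ty":-0.472,"tz":-0.096,"rx":0,"ry":0,"rz":-0.42,"grip":1},{"tx":0.586,"ty":-0.472,"tz":-0.096,"rx":0,"ry":0,"rz":-0.42,"grip":1},{"tx":0.586,"ty":-0.472,"tz":-0.096,"rx":0,"ry":0,"rz":-0.42,"grip":1},{"tx":0.586,"ty":-0.472,"tz":-0.096,"rx":0,"ry":0,"rz":-0.42,"grip":1},{"tx":0.586,"ty":-0.472,"tz":-0.096,"rx":0,"ry":0,"rz":-0.42,"grip":1},{"tx":0.586,"ty":-0.472,"tz":-0.096,"rx":0,"ry":0,"rz":-0.42,"grip":1},{"tx":0.586,"ty":-0.472,"tz":-0.096,"rx":0,"ry":0,"rz":-0.42,"grip":1},{"tx":0.586,"ty":-0.472,"tz":-0.096,"rx":0,"ry":0,"rz":-0.42,"grip":1},{"tx":0.586,"ty":-0.472,"tz":-0.096,"rx":0,"ry":0,"rz":-0.42,"grip":1}]'

```

```text
time_s: 3.52
position: [0.6222, -0.001, 0.3304]
tcp_rot: [0.215, 0.977, 0.004, 0.001]
wrist_force: [-0.8, 1.3, 0.2]
grip_width: 0.0869
finger_force: 0.0
```

```bash

python3 - <<'E'
from h import *
s=st(); print(np.array(s['joint_positions'])); print(R.from_quat(s['tcp_rot']).as_matrix())
w=snap('wrist','w2.png'); print(np.array(w['world_to_cam']))
np.savez('w2.npz',c=cloud(w),col=w['color'])
for n in ['clamp_grip','dish_grip','dish_lip','ball_center','jug_mouth']: print(n,[(np.array(o['at']),round(o['conf'],2)) for o in finder.place_of(n,'wrist')[:2]])
E
```

```text
t 3.5167 p [ 0.6222 -0.001   0.3304] q [0.2148 0.9766 0.0036 0.0008] F [-0.8277  1.2647  0.233 ] w 0.08688008504321833 ff 0.0
[ 0.4868  0.4149 -0.7743  1.5055  0.2881  1.336   0.827 ]
[[-0.9077  0.4196  0.0031]
 [ 0.4196  0.9077  0.0066]
 [ 0.      0.0073 -1.    ]]
[[ 0.42    0.9075  0.007  -0.2619]
 [ 0.8721 -0.4057  0.2735 -0.6035]
 [ 0.251  -0.1087 -0.9619  0.3273]
 [ 0.      0.      0.      1.    ]]
clamp_grip [(array([ 0.6787, -0.0001,  0.0888]), 0.78), (array([ 0.4967, -0.1283,  0.0008]), 0.49)]
dish_grip [(array([ 0.5538, -0.0225,  0.1445]), 0.69)]
dish_lip [(array([ 0.4649, -0.0375,  0.0641]), 0.56)]
ball_center [(array([ 0.5539, -0.0252,  0.0589]), 0.64), (array([ 0.5583, -0.0278,  0.0559]), 0.52)]
jug_mouth [(array([0.5172, 0.208 , 0.1015]), 0.8), (array([ 0.5559, -0.0236,  0.0263]), 0.18)]
```

View pics/w2.png

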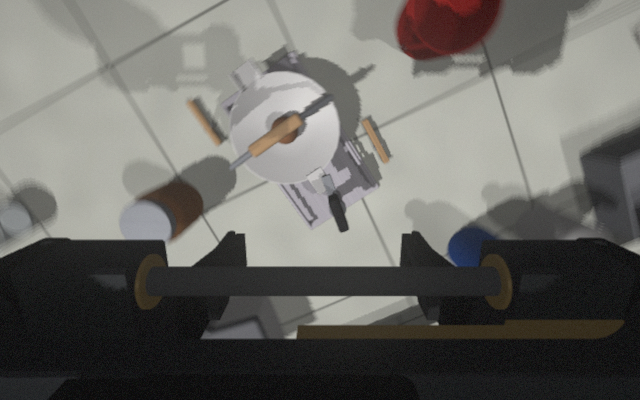

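The wrist picture shows the dish at about (285,125) with the ball in its middle. The handle bar runs from (250,152) to (300,120). The black knob bar runs from (330,185) to (343,230), and the jug is at upper right. Next I'll measure bar centres and yaws from the depth images.

```bash
cat > m.py <<'E'
from h import *
def pca(p):
    c=(p[:,:2].min(0)+p[:,:2].max(0))/2; rc=cv2.minAreaRect((p[:,:2]*1000).astype(np.float32))
    (cx,cy),(a,b),an=rc
    if a<b: an+=90; a,b=b,a
    return np.array([cx,cy]),'size',np.round([a,b],1),'long-axis deg',round((an+90)%180-90,1),'z',np.nanpercentile(p[:,2],[5,50,95]),'n',len(p)
def run(C,name):
    q=C.reshape(-1,3); q=q[np.isfinite(q).all(1)]
    def near(x,y,rad,z0,z1): return q[(np.hypot(q[:,0]-x,q[:,1]-y)<rad)&(q[:,2]>z0)&(q[:,2]<z1)]
    for nm,a in dict(knobtop=(.68,-.003,.045,.098,.12),knob=(.68,-.003,.045,.08,.12),bar=(.555,-.022,.045,.142,.165),bail=(.555,-.022,.09,.115,.165),jug=(.517,.21,.062,.094,.106)).items():
        p=near(*a)
        if len(p)>8: print(name,nm,*pca(p))
E
python3 - <<'E'
from m import *
run(np.load('w2.npz')['c'],'w')
for c in ['top','side']: run(cloud(snap(c)),c)
E
```

```text
w knobtop [678.1552  -5.7672] size [44.9 13.1] long-axis deg -5.3 z [0.1034 0.1071 0.1085] n 366
w knob [678.2256  -5.543 ] size [45.4 20.5] long-axis deg -17.7 z [0.0883 0.1069 0.1085] n 417
w bar [555.4985 -23.467 ] size [77.8 14. ] long-axis deg -81.7 z [0.1454 0.1517 0.1532] n 905
w bail [555.5347 -23.714 ] size [141.7  14. ] long-axis deg -81.7 z [0.1202 0.1511 0.153 ] n 1225
w jug [537.5399 199.3172] size [103.5  56.2] long-axis deg 65.7 z [0.095  0.0995 0.1011] n 747
top knobtop [676.6583  -5.4254] size [45.8  9.1] long-axis deg -6.5 z [0.1015 0.1056 0.1087] n 43
top knob [676.9615  -5.3995] size [43.  20.5] long-axis deg -21.3 z [0.0844 0.1052 0.1087] n 53
top bar [554.0573 -18.9295] size [63.5 14.6] long-axis deg -81.5 z [0.144  0.1499 0.1541] n 114
top bail [551.5477  -2.1554] size [102.3  14.6] long-axis deg -81.5 z [0.1226 0.149  0.1539] n 145
top jug [516.314  208.4812] size [100.7 100. ] long-axis deg -35.0 z [0.0945 0.0981 0.1031] n 149
side knobtop [679.5783  -3.7932] size [47.3 14.9] long-axis deg -8.7 z [0.1   0.106 0.109] n 59
side knob [679.395   -2.7437] size [46.6 16.8] long-axis deg -3.3 z [0.0822 0.0995 0.1085] n 115
side bar [554.4698 -19.2   ] size [75.1 12.9] long-axis deg -83.6 z [0.1436 0.1514 0.1542] n 66
side bail [552.9994  -5.9912] size [101.7  12.9] long-axis deg -83.6 z [0.1214 0.1505 0.154 ] n 92
side jug [518.9178 210.4798] size [102.5 100.7] long-axis deg -30.9 z [0.0945 0.0987 0.1017] n 190
```

```bash
python3 - <<'E'
from h import *
s=st(); print(rel(s,[0.678,-0.005,0.15])); 
E
```

```text
t 3.9167 p [ 0.6197 -0.0123  0.3296] q [ 0.2251  0.9743 -0.0007  0.0002] F [-0.252   0.1715 -0.6643] w 0.08667471482342537 ff 0.0
[-0.049   0.0324  0.1796]
```

```bash
python3 -m crank '[{"tx":-0.049,"ty":0.032,"tz":0.03,"rx":0,"ry":0,"rz":-0.02,"grip":0.03},{"tx":-0.049,"ty":0.032,"tz":0.06,"rx":0,"ry":0,"rz":-0.04,"grip":0.03},{"tx":-0.049,"ty":0.032,"tz":0.09,"rx":0,"ry":0,"rz":-0.057,"grip":0.03},{"tx":-0.049,"ty":0.032,"tz":0.12,"rx":0,"ry":0,"rz":-0.057,"grip":0.03},{"tx":-0.049,"ty":0.032,"tz":0.15,"rx":0,"ry":0,"rz":-0.057,"grip":0.03},{"tx":-0.049,"ty":0.032,"tz":0.18,"rx":0,"ry":0,"rz":-0.057,"grip":0.03},{"tx":-0.049,"ty":0.032,"tz":0.18,"rx":0,"ry":0,"rz":-0.057,"grip":0.03},{"tx":-0.049,"ty":0.032,"tz":0.18,"rx":0,"ry":0,"rz":-0.057,"grip":0.03},{"tx":-0.049,"ty":0.032,"tz":0.18,"rx":0,"ry":0,"rz":-0.057,"grip":0.03},{"tx":-0.049,"ty":0.032,"tz":0.18,"rx":0,"ry":0,"rz":-0.057,"grip":0.03}]'
python3 - <<'E'
from m import *
w=snap('wrist','w3.png');run(cloud(w),'w')
s=st(); Rm=R.from_quat(s['tcp_rot']).as_matrix();print(np.degrees(np.arctan2(Rm[1,1],Rm[0,1])),rel(s,[.678,-.005,.091]))
E
```

```text
time_s: 4.75
position: [0.6796, -0.0027, 0.1525]
tcp_rot: [0.046, 0.999, 0.0, 0.002]
wrist_force: [-0.4, -0.0, 0.3]
grip_width: 0.0455
finger_force: 0.0
w knobtop [678.2227  -5.7151] size [45.  12.4] long-axis deg -5.2 z [0.1048 0.1072 0.1085] n 1244
w knob [678.0997  -7.1979] size [45.3 18.3] long-axis deg -9.3 z [0.0922 0.1072 0.1084] n 1345
w bar [562.1848 -28.1354] size [69.9 13. ] long-axis deg 86.5 z [0.1433 0.1513 0.153 ] n 3210
w bail [560.1696 -42.8446] size [101.1  13.4] long-axis deg -87.1 z [0.1241 0.1506 0.1529] n 3986
w jug [562.4673 186.8778] size [13.   2.7] long-axis deg 69.8 z [0.0943 0.097  0.1001] n 121
t 4.8 p [ 0.6796 -0.0026  0.1524] q [0.0461 0.9989 0.0001 0.0023] F [ 0.3686  0.2309 -0.3078] w 0.04461649729507366 ff 0.0
84.71367612814842 [ 0.0016 -0.0025  0.0614]
```

View pics/w3.png

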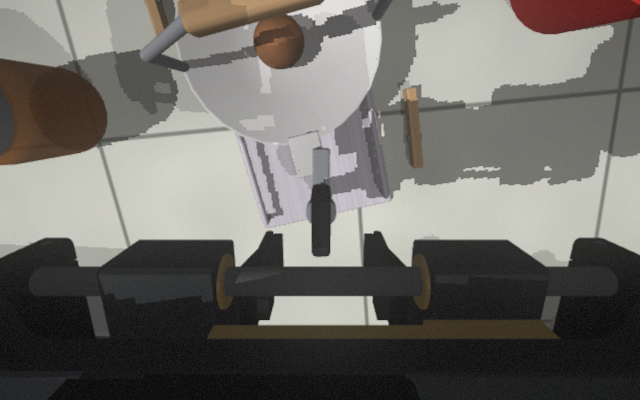

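The knob bar (column 321) sits centred between the fingers and parallel to them. Descending and closing.

```bash
python3 -m crank '[{"tx":0.001,"ty":-0.0025,"tz":0.015,"rx":0,"ry":0,"rz":0,"grip":0.03},{"tx":0.0015,"ty":-0.0025,"tz":0.035,"rx":0,"ry":0,"rz":0,"grip":0.03},{"tx":0.0015,"ty":-0.0025,"tz":0.05,"rx":0,"ry":0,"rz":0,"grip":0.03},{"tx":0.0015,"ty":-0.0025,"tz":0.061,"rx":0,"ry":0,"rz":0,"grip":0.03},{"tx":0.0015,"ty":-0.0025,"tz":0.061,"rx":0,"ry":0,"rz":0,"grip":0.03},{"tx":0.0015,"ty":-0.0025,"tz":0.061,"rx":0,"ry":0,"rz":0,"grip":0.03},{"tx":0.0015,"ty":-0.0025,"tz":0.061,"rx":0,"ry":0,"rz":0,"grip":-1},{"tx":0.0015,"ty":-0.0025,"tz":0.061,"rx":0,"ry":0,"rz":0,"grip":-1},{"tx":0.0015,"ty":-0.0025,"tz":0.061,"rx":0,"ry":0,"rz":0,"grip":-1},{"tx":0.0015,"ty":-0.0025,"tz":0.061,"rx":0,"ry":0,"rz":0,"grip":-1},{"tx":0.0015,"ty":-0.0025,"tz":0.061,"rx":0,"ry":0,"rz":0,"grip":-1},{"tx":0.0015,"ty":-0.0025,"tz":0.061,"rx":0,"ry":0,"rz":0,"grip":-1}]' 20

```

```text
time_s: 5.8
position: [0.6773, -0.0042, 0.09]
tcp_rot: [0.046, 0.999, 0.001, 0.001]
wrist_force: [-0.3, 9.6, 4.4]
grip_width: 0.0128
finger_force: 15.4
```

```bash
python3 -m crank '[{"tx":0,"ty":0.001,"tz":0,"rx":0,"ry":0,"rz":0.012,"grip":-1},{"tx":0,"ty":0.001,"tz":0,"rx":0,"ry":0,"rz":0.024,"grip":-1},{"tx":0,"ty":0.001,"tz":0,"rx":0,"ry":0,"rz":0.036,"grip":-1},{"tx":0,"ty":0.001,"tz":0,"rx":0,"ry":0,"rz":0.048,"grip":-1},{"tx":0,"ty":0.001,"tz":0,"rx":0,"ry":0,"rz":0.06,"grip":-1},{"tx":0,"ty":0.001,"tz":0,"rx":0,"ry":0,"rz":0.072,"grip":-1},{"tx":0,"ty":0.001,"tz":0,"rx":0,"ry":0,"rz":0.084,"grip":-1},{"tx":0,"ty":0.001,"tz":0,"rx":0,"ry":0,"rz":0.096,"grip":-1},{"tx":0,"ty":0.001,"tz":0,"rx":0,"ry":0,"rz":0.108,"grip":-1},{"tx":0,"ty":0.001,"tz":0,"rx":0,"ry":0,"rz":0.12,"grip":-1},{"tx":0,"ty":0.001,"tz":0,"rx":0,"ry":0,"rz":0.13,"grip":-1},{"tx":0,"ty":0.001,"tz":0,"rx":0,"ry":0,"rz":0.13,"grip":-1}]'

```

```text
time_s: 6.8
position: [0.678, -0.0028, 0.09]
tcp_rot: [0.439, 0.899, 0.001, 0.001]
wrist_force: [2.0, 1.3, 5.2]
grip_width: 0.0126
finger_force: 21.2
```

```bash
python3 -m crank '[{"tx":0,"ty":0,"tz":0,"rx":0,"ry":0,"rz":0.012,"grip":-1},{"tx":0,"ty":0,"tz":0,"rx":0,"ry":0,"rz":0.024,"grip":-1},{"tx":0,"ty":0,"tz":0,"rx":0,"ry":0,"rz":0.036,"grip":-1},{"tx":0,"ty":0,"tz":0,"rx":0,"ry":0,"rz":0.048,"grip":-1},{"tx":0,"ty":0,"tz":0,"rx":0,"ry":0,"rz":0.06,"grip":-1},{"tx":0,"ty":0,"tz":0,"rx":0,"ry":0,"rz":0.07,"grip":-1},{"tx":0,"ty":0,"tz":0,"rx":0,"ry":0,"rz":0.08,"grip":-1},{"tx":0,"ty":0,"tz":0,"rx":0,"ry":0,"rz":0.084,"grip":-1},{"tx":0,"ty":0,"tz":0,"rx":0,"ry":0,"rz":0.084,"grip":-1}]'
python3 -c "
from h import *
s=st();print(s['ft_torque']);Rm=R.from_quat(s['tcp_rot']).as_matrix();print(np.degrees(np.arctan2(Rm[1,1],Rm[0,1])),s['joint_positions'])"

```

```text
time_s: 7.55
position: [0.6787, -0.0025, 0.09]
tcp_rot: [0.657, 0.754, 0.003, 0.001]
wrist_force: [4.2, 3.8, 3.3]
grip_width: 0.0131
finger_force: 21.3
t 7.55 p [ 0.6787 -0.0025  0.09  ] q [0.6571 0.7538 0.0025 0.0015] F [4.2379 3.7766 3.2723] w 0.013063592358939795 ff 21.266722807777114
[ 0.5841 -0.944  -0.0595]
7.840330027772347 [ 0.2151  0.6461 -0.4023  1.6373  0.3006  0.9142 -0.1612]
```

```bash
python3 -m crank '[{"tx":0,"ty":0,"tz":0,"rx":0,"ry":0,"rz":0,"grip":0.03},{"tx":0,"ty":0,"tz":0,"rx":0,"ry":0,"rz":0,"grip":0.03},{"tx":0,"ty":0,"tz":0,"rx":0,"ry":0,"rz":0,"grip":0.03},{"tx":0,"ty":0,"tz":0,"rx":0,"ry":0,"rz":0,"grip":0.03},{"tx":0,"ty":0,"tz":-0.02,"rx":0,"ry":0,"rz":0,"grip":0.03},{"tx":0,"ty":0,"tz":-0.05,"rx":0,"ry":0,"rz":0,"grip":0.03},{"tx":0,"ty":0,"tz":-0.08,"rx":0,"ry":0,"rz":0,"grip":0.03},{"tx":0,"ty":0,"tz":-0.11,"rx":0,"ry":0,"rz":0,"grip":0.03},{"tx":0,"ty":0,"tz":-0.14,"rx":0,"ry":0,"rz":0,"grip":0.03},{"tx":0,"ty":0,"tz":-0.14,"rx":0,"ry":0,"rz":0,"grip":0.03},{"tx":0,"ty":0,"tz":-0.14,"rx":0,"ry":0,"rz":0,"grip":0.03}]'
python3 - <<'E'
from m import *
w=snap('wrist','w4.png');run(cloud(w),'w')
for c in ['top','side']: run(cloud(snap(c)),c)
s=st(); Rm=R.from_quat(s['tcp_rot']).as_matrix();print(np.degrees(np.arctan2(Rm[1,1],Rm[0,1])),rel(s,[.555,-.022,.2]))
E
```

```text
time_s: 8.47
position: [0.6765, -0.005, 0.23]
tcp_rot: [0.658, 0.753, -0.0, 0.001]
wrist_force: [-0.4, -0.1, -0.4]
grip_width: 0.0446
finger_force: 0.0
w knobtop [678.6806  -4.3952] size [44.7 12.6] long-axis deg -81.9 z [0.1045 0.1072 0.1085] n 692
w knob [681.0684  -3.9732] size [44.9 17. ] long-axis deg -81.0 z [0.0953 0.1072 0.1085] n 733
w bar [555.2072 -16.4805] size [63.5 14.4] long-axis deg -81.8 z [0.1433 0.1514 0.153 ] n 1626
w bail [552.9996  -1.1945] size [94.9 14.4] long-axis deg -81.8 z [0.1222 0.1506 0.1529] n 2111
top bar [552.47   -14.5096] size [49.1 15. ] long-axis deg -80.8 z [0.1457 0.1505 0.1538] n 87
top bail [549.7879   1.9785] size [82.5 15. ] long-axis deg -80.8 z [0.1214 0.1489 0.1535] n 119
top jug [516.5697 209.3078] size [101.5 100.2] long-axis deg 52.8 z [0.0943 0.0982 0.1028] n 148
side knobtop [678.2529  -2.9394] size [46.6 10.2] long-axis deg -79.7 z [0.1018 0.1072 0.1089] n 41
side knob [678.3417  -3.0065] size [46.8 11.9] long-axis deg -82.4 z [0.0836 0.1047 0.1086] n 64
side bar [554.3385 -18.3307] size [72.4 12.9] long-axis deg -83.6 z [0.1445 0.1518 0.154 ] n 66
side bail [552.7151  -3.7609] size [101.7  12.9] long-axis deg -83.6 z [0.1206 0.1506 0.1539] n 92
side jug [517.2783 210.8071] size [101.1 100.6] long-axis deg 64.0 z [0.0947 0.0991 0.1018] n 184
t 8.6167 p [ 0.6751 -0.005   0.2265] q [ 0.6579  0.7531 -0.0018 -0.0013] F [-0.8275  0.1401 -0.5813] w 0.04446508101249387 ff 0.0
7.715662577786866 [-0.0007 -0.1212  0.027 ]
```

```bash
python3 -m crank '[{"tx":0,"ty":-0.02,"tz":0,"rx":0,"ry":0,"rz":-0.001,"grip":0.03},{"tx":-0.0005,"ty":-0.045,"tz":0,"rx":0,"ry":0,"rz":-0.001,"grip":0.03},{"tx":-0.0005,"ty":-0.07,"tz":0,"rx":0,"ry":0,"rz":-0.001,"grip":0.03},{"tx":-0.0005,"ty":-0.095,"tz":0,"rx":0,"ry":0,"rz":-0.001,"grip":0.03},{"tx":-0.0005,"ty":-0.115,"tz":0,"rx":0,"ry":0,"rz":-0.001,"grip":0.03},{"tx":-0.0005,"ty":-0.121,"tz":0,"rx":0,"ry":0,"rz":-0.001,"grip":0.03},{"tx":-0.0005,"ty":-0.121,"tz":0,"rx":0,"ry":0,"rz":-0.001,"grip":0.03},{"tx":-0.0005,"ty":-0.121,"tz":0.02,"rx":0,"ry":0,"rz":-0.001,"grip":0.03},{"tx":-0.0005,"ty":-0.121,"tz":0.04,"rx":0,"ry":0,"rz":-0.001,"grip":0.03},{"tx":-0.0005,"ty":-0.121,"tz":0.05,"rx":0,"ry":0,"rz":-0.001,"grip":0.03},{"tx":-0.0005,"ty":-0.121,"tz":0.05,"rx":0,"ry":0,"rz":-0.001,"grip":0.03}]'
python3 - <<'E'
from h import *
w=snap('wrist','w5.png')
s=st(); Rm=R.from_quat(s['tcp_rot']).as_matrix();print(np.degrees(np.arctan2(Rm[1,1],Rm[0,1])),rel(s,[.555,-.0225,.139]))
print(s['joint_positions'])
E
```

```text
time_s: 9.53
position: [0.5557, -0.0209, 0.1756]
tcp_rot: [0.655, 0.755, -0.002, -0.002]
wrist_force: [-0.2, -1.2, 0.6]
grip_width: 0.0448
finger_force: 0.0
t 9.5833 p [ 0.5566 -0.0208  0.1771] q [ 0.6555  0.7552 -0.0007 -0.0013] F [-0.3911  0.5173  0.511 ] w 0.04476898036661187 ff 0.0
8.089749537380147 [-0.0015 -0.0017  0.0381]
[ 0.328   0.3765 -0.4634  1.8566  0.2012  0.9576 -0.0832]
```

View pics/w5.png

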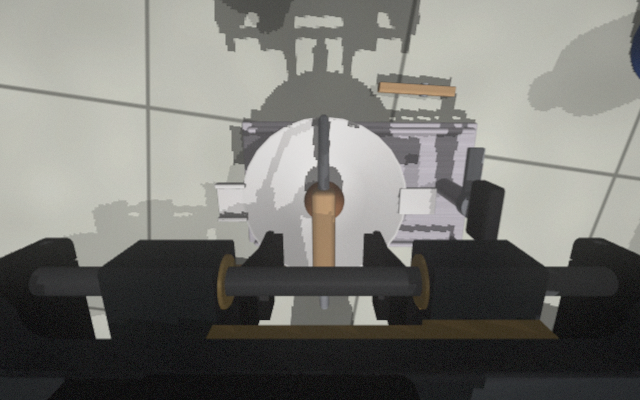

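The bar (column 322) is centred between the fingers, and the tab at (415,200) is clear of the clip. Descending and gripping.

```bash
python3 -m crank '[{"tx":-0.0015,"ty":-0.0015,"tz":0.01,"rx":0,"ry":0,"rz":0,"grip":0.03},{"tx":-0.0015,"ty":-0.0015,"tz":0.025,"rx":0,"ry":0,"rz":0,"grip":-0.2},{"tx":-0.0015,"ty":-0.0015,"tz":0.038,"rx":0,"ry":0,"rz":0,"grip":-0.4},{"tx":-0.0015,"ty":-0.0015,"tz":0.038,"rx":0,"ry":0,"rz":0,"grip":-0.5},{"tx":-0.0015,"ty":-0.0015,"tz":0.038,"rx":0,"ry":0,"rz":0,"grip":-0.55},{"tx":-0.0015,"ty":-0.0015,"tz":0.038,"rx":0,"ry":0,"rz":0,"grip":-0.6},{"tx":-0.0015,"ty":-0.0015,"tz":0.038,"rx":0,"ry":0,"rz":0,"grip":-0.62},{"tx":-0.0015,"ty":-0.0015,"tz":0.038,"rx":0,"ry":0,"rz":0,"grip":-0.64},{"tx":-0.0015,"ty":-0.0015,"tz":0.038,"rx":0,"ry":0,"rz":0,"grip":-0.66},{"tx":-0.0015,"ty":-0.0015,"tz":0.038,"rx":0,"ry":0,"rz":0,"grip":-0.68},{"tx":-0.0015,"ty":-0.0015,"tz":0.038,"rx":0,"ry":0,"rz":0,"grip":-1},{"tx":-0.0015,"ty":-0.0015,"tz":0.038,"rx":0,"ry":0,"rz":0,"grip":-1},{"tx":-0.0015,"ty":-0.0015,"tz":0.038,"rx":0,"ry":0,"rz":0,"grip":-1},{"tx":-0.0015,"ty":-0.0015,"tz":0.038,"rx":0,"ry":0,"rz":0,"grip":-1},{"tx":-0.0015,"ty":-0.0015,"tz":0.038,"rx":0,"ry":0,"rz":0,"grip":-1}]' 30
python3 - <<'E'
from h import *
s=st(); print(R.from_quat(s['tcp_rot']).as_matrix())
snap('wrist');snap('side')
for c,n in [('side','ball_center'),('side','dish_mid'),('side','dish_lip')]: print(c,n,[(np.array(o['at']),round(o['conf'],2)) for o in finder.place_of(n,c)[:2]])
E
```

```text
time_s: 10.83
position: [0.5558, -0.0226, 0.1409]
tcp_rot: [0.656, 0.755, 0.0, 0.0]
wrist_force: [0.2, 0.2, 3.2]
grip_width: 0.0137
finger_force: 30.0
t 10.8333 p [ 0.5558 -0.0226  0.1409] q [0.6556 0.7551 0.0003 0.0004] F [0.2232 0.1617 3.2126] w 0.013668661850553893 ff 29.994957083836198
[[-0.1404  0.9901  0.0009]
 [ 0.9901  0.1404 -0.0001]
 [-0.0003  0.0009 -1.    ]]
side ball_center [(array([ 0.556 , -0.0244,  0.06  ]), 0.58)]
side dish_mid [(array([ 0.5492, -0.0215,  0.062 ]), 0.77), (array([ 0.5509, -0.0241,  0.0017]), 0.67)]
side dish_lip [(array([ 0.4627, -0.0363,  0.0616]), 0.77)]
```

```bash
python3 -m crank '[{"tx":0,"ty":0,"tz":-0.001,"rx":0,"ry":0,"rz":0,"grip":-1},{"tx":0,"ty":0,"tz":-0.003,"rx":0,"ry":0,"rz":0,"grip":-1},{"tx":0,"ty":0,"tz":-0.006,"rx":0,"ry":0,"rz":0,"grip":-1},{"tx":0,"ty":0,"tz":-0.010,"rx":0,"ry":0,"rz":0,"grip":-1},{"tx":0,"ty":0,"tz":-0.015,"rx":0,"ry":0,"rz":0,"grip":-1},{"tx":0,"ty":0,"tz":-0.021,"rx":0,"ry":0,"rz":0,"grip":-1},{"tx":0,"ty":0,"tz":-0.027,"rx":0,"ry":0,"rz":0,"grip":-1},{"tx":0,"ty":0,"tz":-0.033,"rx":0,"ry":0,"rz":0,"grip":-1},{"tx":0,"ty":0,"tz":-0.039,"rx":0,"ry":0,"rz":0,"grip":-1},{"tx":0,"ty":0,"tz":-0.045,"rx":0,"ry":0,"rz":0,"grip":-1},{"tx":0,"ty":0,"tz":-0.051,"rx":0,"ry":0,"rz":0,"grip":-1},{"tx":0,"ty":0,"tz":-0.057,"rx":0,"ry":0,"rz":0,"grip":-1},{"tx":0,"ty":0,"tz":-0.063,"rx":0,"ry":0,"rz":0,"grip":-1},{"tx":0,"ty":0,"tz":-0.069,"rx":0,"ry":0,"rz":0,"grip":-1},{"tx":0,"ty":0,"tz":-0.075,"rx":0,"ry":0,"rz":0,"grip":-1},{"tx":0,"ty":0,"tz":-0.081,"rx":0,"ry":0,"rz":0,"grip":-1},{"tx":0,"ty":0,"tz":-0.086,"rx":0,"ry":0,"rz":0,"grip":-1},{"tx":0,"ty":0,"tz":-0.090,"rx":0,"ry":0,"rz":0,"grip":-1},{"tx":0,"ty":0,"tz":-0.093,"rx":0,"ry":0,"rz":0,"grip":-1},{"tx":0,"ty":0,"tz":-0.095,"rx":0,"ry":0,"rz":0,"grip":-1}]'
python3 - <<'E'
from h import *
s=st(); print(R.from_quat(s['tcp_rot']).as_matrix(),s['joint_positions'])
w=snap('side');cv2.imwrite('pics/s6.png',cv2.resize(w['color'][130:300,230:400,::-1],None,fx=3.4,fy=3.4))
for c,n in [('side','ball_center'),('side','dish_mid'),('side','dish_lip'),('side','dish')]: print(c,n,[(np.array(o['at']),round(o['conf'],2)) for o in finder.place_of(n,c)[:2]])
E
```

```text
time_s: 12.75
position: [0.5555, -0.0226, 0.2359]
tcp_rot: [0.656, 0.755, 0.0, 0.0]
wrist_force: [1.2, 0.3, -1.7]
grip_width: 0.014
finger_force: 30.0
t 12.75 p [ 0.5555 -0.0226  0.2359] q [0.6556 0.7551 0.0001 0.0001] F [ 1.2207  0.2936 -1.6742] w 0.013956237944737876 ff 29.994407817721367
[[-0.1404  0.9901  0.0003]
 [ 0.9901  0.1404 -0.0001]
 [-0.0001  0.0003 -1.    ]] [ 0.3491  0.312  -0.4776  1.796   0.1615  1.0718 -0.0455]
side ball_center [(array([ 0.5561, -0.0232,  0.1519]), 0.38)]
side dish_mid [(array([ 0.5499, -0.0204,  0.1568]), 0.9), (array([ 0.4944, -0.4777,  0.0016]), 0.49)]
side dish_lip [(array([ 0.4662, -0.0365,  0.1558]), 0.88)]
side dish [(array([ 0.5518, -0.0278,  0.1282]), 0.58)]
```

View pics/s6.png

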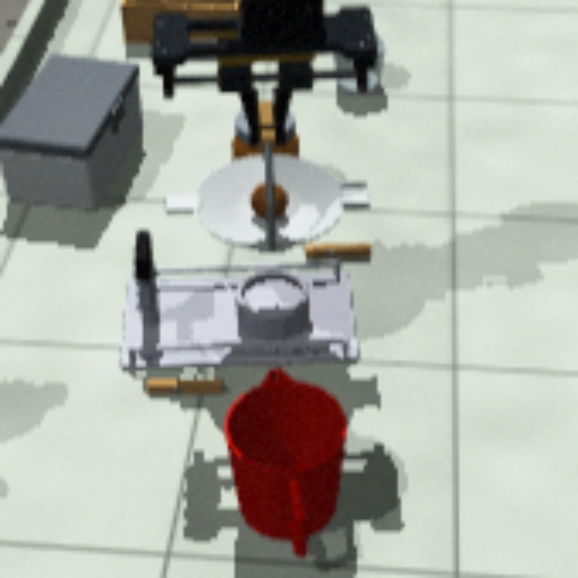

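The side view shows the dish lifted level over the free rack, with the ball in its middle. Next comes the quarter turn clockwise, which brings the lip towards the jug.

```bash
python3 -m crank '[{"tx":0,"ty":0,"tz":0,"rx":0,"ry":0,"rz":0.002,"grip":-1},{"tx":0,"ty":0,"tz":0,"rx":0,"ry":0,"rz":0.005,"grip":-1},{"tx":0,"ty":0,"tz":0,"rx":0,"ry":0,"rz":0.01,"grip":-1},{"tx":0,"ty":0,"tz":0,"rx":0,"ry":0,"rz":0.017,"grip":-1},{"tx":0,"ty":0,"tz":0,"rx":0,"ry":0,"rz":0.024,"grip":-1},{"tx":0,"ty":0,"tz":0,"rx":0,"ry":0,"rz":0.031,"grip":-1},{"tx":0,"ty":0,"tz":0,"rx":0,"ry":0,"rz":0.038,"grip":-1},{"tx":0,"ty":0,"tz":0,"rx":0,"ry":0,"rz":0.045,"grip":-1},{"tx":0,"ty":0,"tz":0,"rx":0,"ry":0,"rz":0.052,"grip":-1},{"tx":0,"ty":0,"tz":0,"rx":0,"ry":0,"rz":0.059,"grip":-1},{"tx":0,"ty":0,"tz":0,"rx":0,"ry":0,"rz":0.066,"grip":-1},{"tx":0,"ty":0,"tz":0,"rx":0,"ry":0,"rz":0.073,"grip":-1},{"tx":0,"ty":0,"tz":0,"rx":0,"ry":0,"rz":0.08,"grip":-1},{"tx":0,"ty":0,"tz":0,"rx":0,"ry":0,"rz":0.087,"grip":-1},{"tx":0,"ty":0,"tz":0,"rx":0,"ry":0,"rz":0.094,"grip":-1},{"tx":0,"ty":0,"tz":0,"rx":0,"ry":0,"rz":0.101,"grip":-1},{"tx":0,"ty":0,"tz":0,"rx":0,"ry":0,"rz":0.108,"grip":-1},{"tx":0,"ty":0,"tz":0,"rx":0,"ry":0,"rz":0.115,"grip":-1},{"tx":0,"ty":0,"tz":0,"rx":0,"ry":0,"rz":0.121,"grip":-1},{"tx":0,"ty":0,"tz":0,"rx":0,"ry":0,"rz":0.125,"grip":-1}]'
python3 -m crank '[{"tx":0,"ty":0,"tz":0,"rx":0,"ry":0,"rz":0.002,"grip":-1},{"tx":0,"ty":0,"tz":0,"rx":0,"ry":0,"rz":0.005,"grip":-1},{"tx":0,"ty":0,"tz":0,"rx":0,"ry":0,"rz":0.01,"grip":-1},{"tx":0,"ty":0,"tz":0,"rx":0,"ry":0,"rz":0.017,"grip":-1},{"tx":0,"ty":0,"tz":0,"rx":0,"ry":0,"rz":0.024,"grip":-1},{"tx":0,"ty":0,"tz":0,"rx":0,"ry":0,"rz":0.031,"grip":-1},{"tx":0,"ty":0,"tz":0,"rx":0,"ry":0,"rz":0.038,"grip":-1},{"tx":0,"ty":0,"tz":0,"rx":0,"ry":0,"rz":0.045,"grip":-1},{"tx":0,"ty":0,"tz":0,"rx":0,"ry":0,"rz":0.052,"grip":-1},{"tx":0,"ty":0,"tz":0,"rx":0,"ry":0,"rz":0.059,"grip":-1},{"tx":0,"ty":0,"tz":0,"rx":0,"ry":0,"rz":0.066,"grip":-1},{"tx":0,"ty":0,"tz":0,"rx":0,"ry":0,"rz":0.073,"grip":-1},{"tx":0,"ty":0,"tz":0,"rx":0,"ry":0,"rz":0.08,"grip":-1},{"tx":0,"ty":0,"tz":0,"rx":0,"ry":0,"rz":0.087,"grip":-1},{"tx":0,"ty":0,"tz":0,"rx":0,"ry":0,"rz":0.094,"grip":-1},{"tx":0,"ty":0,"tz":0,"rx":0,"ry":0,"rz":0.101,"grip":-1},{"tx":0,"ty":0,"tz":0,"rx":0,"ry":0,"rz":0.108,"grip":-1},{"tx":0,"ty":0,"tz":0,"rx":0,"ry":0,"rz":0.115,"grip":-1},{"tx":0,"ty":0,"tz":0,"rx":0,"ry":0,"rz":0.121,"grip":-1},{"tx":0,"ty":0,"tz":0,"rx":0,"ry":0,"rz":0.125,"grip":-1}]'
python3 - <<'E'
from h import *
s=st(); print(R.from_quat(s['tcp_rot']).as_matrix(),s['joint_positions'])
snap('side');snap('top')
for c,n in [('side','ball_center'),('side','dish_mid'),('side','dish_lip'),('top','ball_center'),('top','dish_lip')]: print(c,n,[(np.array(o['at']),round(o['conf'],2)) for o in finder.place_of(n,c)[:1]])
print(rel(s,[.530,.1185,.2359]))
E
```

```text
time_s: 14.67
position: [0.5554, -0.0226, 0.2354]
tcp_rot: [0.895, 0.446, -0.0, -0.0]
wrist_force: [1.0, 0.5, -2.1]
grip_width: 0.0139
finger_force: 30.0
time_s: 16.33
position: [0.5554, -0.0226, 0.2355]
tcp_rot: [0.998, 0.069, -0.0, 0.0]
wrist_force: [0.5, 0.6, -2.1]
grip_width: 0.0139
finger_force: 30.0
t 16.3333 p [ 0.5554 -0.0226  0.2355] q [ 0.9976  0.0693 -0.      0.    ] F [ 0.5122  0.5807 -2.0712] w 0.013894934534513445 ff 29.9936583917588
[[ 0.9904  0.1384 -0.    ]
 [ 0.1384 -0.9904 -0.    ]
 [-0.      0.     -1.    ]] [ 0.1318  0.283  -0.2052  1.8088  0.0654  1.0564 -1.5297]
side ball_center [(array([ 0.5551, -0.024 ,  0.149 ]), 0.45)]
side dish_mid [(array([ 0.5496, -0.0193,  0.1558]), 0.79)]
side dish_lip [(array([0.5431, 0.0707, 0.1553]), 0.86)]
top ball_center []
top dish_lip [(array([ 0.4086,  0.5119, -0.0028]), 0.67)]
[-0.0056 -0.1432 -0.0004]
```

```bash
python3 -m crank '[{"tx":0,"ty":-0.0005,"tz":0,"rx":0,"ry":0,"rz":0,"grip":-1},{"tx":0,"ty":-0.0015,"tz":0,"rx":0,"ry":0,"rz":0,"grip":-1},{"tx":0,"ty":-0.003,"tz":0,"rx":0,"ry":0,"rz":0,"grip":-1},{"tx":0,"ty":-0.005,"tz":0,"rx":0,"ry":0,"rz":0,"grip":-1},{"tx":0,"ty":-0.0075,"tz":0,"rx":0,"ry":0,"rz":0,"grip":-1},{"tx":0,"ty":-0.0105,"tz":0,"rx":0,"ry":0,"rz":0,"grip":-1},{"tx":-0.0005,"ty":-0.014,"tz":0,"rx":0,"ry":0,"rz":0,"grip":-1},{"tx":-0.0005,"ty":-0.018,"tz":0,"rx":0,"ry":0,"rz":0,"grip":-1},{"tx":-0.001,"ty":-0.022,"tz":0,"rx":0,"ry":0,"rz":0,"grip":-1},{"tx":-0.001,"ty":-0.026,"tz":0,"rx":0,"ry":0,"rz":0,"grip":-1},{"tx":-0.001,"ty":-0.03,"tz":0,"rx":0,"ry":0,"rz":0,"grip":-1},{"tx":-0.001,"ty":-0.034,"tz":0,"rx":0,"ry":0,"rz":0,"grip":-1},{"tx":-0.0015,"ty":-0.038,"tz":0,"rx":0,"ry":0,"rz":0,"grip":-1},{"tx":-0.0015,"ty":-0.042,"tz":0,"rx":0,"ry":0,"rz":0,"grip":-1},{"tx":-0.002,"ty":-0.046,"tz":0,"rx":0,"ry":0,"rz":0,"grip":-1},{"tx":-0.002,"ty":-0.05,"tz":0,"rx":0,"ry":0,"rz":0,"grip":-1},{"tx":-0.002,"ty":-0.054,"tz":0,"rx":0,"ry":0,"rz":0,"grip":-1},{"tx":-0.0025,"ty":-0.058,"tz":0,"rx":0,"ry":0,"rz":0,"grip":-1},{"tx":-0.0025,"ty":-0.062,"tz":0,"rx":0,"ry":0,"rz":0,"grip":-1},{"tx":-0.0025,"ty":-0.066,"tz":0,"rx":0,"ry":0,"rz":0,"grip":-1}]'
python3 -m crank '[{"tx":0,"ty":-0.004,"tz":0,"rx":0,"ry":0,"rz":0,"grip":-1},{"tx":0,"ty":-0.008,"tz":0,"rx":0,"ry":0,"rz":0,"grip":-1},{"tx":-0.0005,"ty":-0.012,"tz":0,"rx":0,"ry":0,"rz":0,"grip":-1},{"tx":-0.0005,"ty":-0.016,"tz":0,"rx":0,"ry":0,"rz":0,"grip":-1},{"tx":-0.001,"ty":-0.02,"tz":0,"rx":0,"ry":0,"rz":0,"grip":-1},{"tx":-0.001,"ty":-0.024,"tz":0,"rx":0,"ry":0,"rz":0,"grip":-1},{"tx":-0.001,"ty":-0.028,"tz":0,"rx":0,"ry":0,"rz":0,"grip":-1},{"tx":-0.0015,"ty":-0.032,"tz":0,"rx":0,"ry":0,"rz":0,"grip":-1},{"tx":-0.0015,"ty":-0.036,"tz":0,"rx":0,"ry":0,"rz":0,"grip":-1},{"tx":-0.0015,"ty":-0.04,"tz":0,"rx":0,"ry":0,"rz":0,"grip":-1},{"tx":-0.002,"ty":-0.044,"tz":0,"rx":0,"ry":0,"rz":0,"grip":-1},{"tx":-0.002,"ty":-0.048,"tz":0,"rx":0,"ry":0,"rz":0,"grip":-1},{"tx":-0.0025,"ty":-0.052,"tz":0,"rx":0,"ry":0,"rz":0,"grip":-1},{"tx":-0.0025,"ty":-0.056,"tz":0,"rx":0,"ry":0,"rz":0,"grip":-1},{"tx":-0.003,"ty":-0.06,"tz":0,"rx":0,"ry":0,"rz":0,"grip":-1},{"tx":-0.003,"ty":-0.0635,"tz":0,"rx":0,"ry":0,"rz":0,"grip":-1},{"tx":-0.003,"ty":-0.067,"tz":0,"rx":0,"ry":0,"rz":0,"grip":-1},{"tx":-0.003,"ty":-0.07,"tz":0,"rx":0,"ry":0,"rz":0,"grip":-1},{"tx":-0.003,"ty":-0.0725,"tz":0,"rx":0,"ry":0,"rz":0,"grip":-1},{"tx":-0.003,"ty":-0.0745,"tz":0,"rx":0,"ry":0,"rz":0,"grip":-1}]'
python3 -m crank '[{"tx":0,"ty":-0.0015,"tz":0,"rx":0,"ry":0,"rz":0,"grip":-1},{"tx":0,"ty":-0.0025,"tz":0,"rx":0,"ry":0,"rz":0,"grip":-1},{"tx":0,"ty":-0.003,"tz":0,"rx":0,"ry":0,"rz":0,"grip":-1},{"tx":0,"ty":-0.003,"tz":0,"rx":0,"ry":0,"rz":0,"grip":-1},{"tx":0,"ty":-0.003,"tz":0,"rx":0,"ry":0,"rz":0,"grip":-1},{"tx":0,"ty":-0.003,"tz":0,"rx":0,"ry":0,"rz":0,"grip":-1}]'
python3 - <<'E'
from h import *
s=st(); print(R.from_quat(s['tcp_rot']).as_matrix())
w=snap('side','s7f.png');cv2.imwrite('pics/s7.png',cv2.resize(w['color'][130:300,230:400,::-1],None,fx=3.4,fy=3.4));snap('wrist','w7.png');snap('top','t7.png')
for c,n in [('side','ball_center'),('side','dish_mid'),('side','dish_lip'),('side','jug_mouth'),('top','jug_mouth'),('wrist','ball_center'),('wrist','dish_mid'),('wrist','dish_lip'),('wrist','jug_mouth')]: print(c,n,[(np.array(o['at']),round(o['conf'],2)) for o in finder.place_of(n,c)[:1]])
E
```

```text
time_s: 18.35
position: [0.5436, 0.0427, 0.2355]
tcp_rot: [0.998, 0.07, 0.0, 0.0]
wrist_force: [0.4, 1.3, -2.4]
grip_width: 0.0138
finger_force: 30.0
time_s: 20.02
position: [0.5302, 0.1161, 0.2355]
tcp_rot: [0.998, 0.07, 0.0, 0.0]
wrist_force: [0.4, -0.5, -1.0]
grip_width: 0.014
finger_force: 30.0
time_s: 20.52
position: [0.5299, 0.1185, 0.2355]
tcp_rot: [0.998, 0.07, 0.0, 0.0]
wrist_force: [-0.6, 0.1, -2.4]
grip_width: 0.0136
finger_force: 30.0
t 20.5167 p [0.5299 0.1185 0.2355] q [0.9975 0.0702 0.     0.0001] F [-0.6402  0.0608 -2.4138] w 0.013586665873485558 ff 29.994124313816428
[[ 0.9901  0.1401  0.0001]
 [ 0.1401 -0.9901 -0.0002]
 [ 0.      0.0002 -1.    ]]
side ball_center [(array([0.5291, 0.1185, 0.1542]), 0.54)]
side dish_mid [(array([0.526 , 0.1195, 0.1565]), 0.82)]
side dish_lip [(array([0.5142, 0.2105, 0.156 ]), 0.9)]
side jug_mouth [(array([0.5193, 0.2133, 0.0992]), 0.91)]
top jug_mouth [(array([0.5186, 0.2073, 0.1002]), 0.96)]
wrist ball_center [(array([0.5289, 0.1152, 0.1552]), 0.96)]
wrist dish_mid []
wrist dish_lip [(array([0.5136, 0.2085, 0.1544]), 0.88)]
wrist jug_mouth [(array([0.516 , 0.2108, 0.0992]), 0.94)]
```

View pics/s7.png

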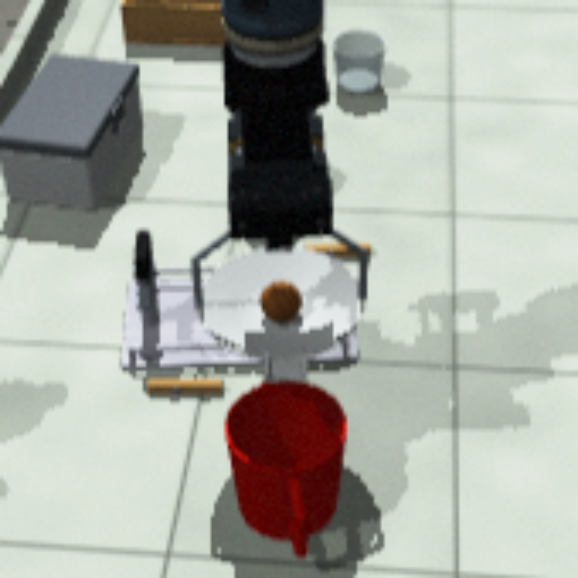

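View pics/w7.png

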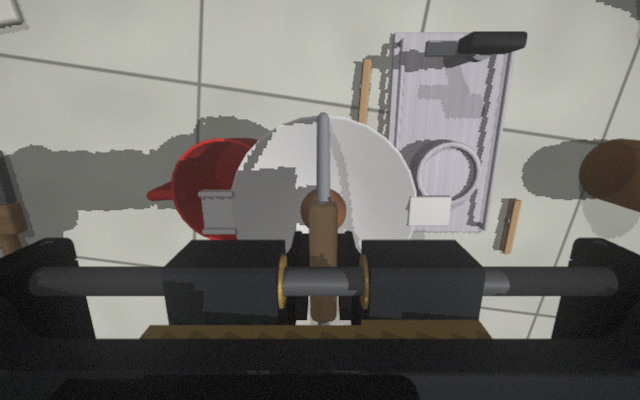

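The lip at (218,212) in the wrist view is over the jug's mouth, with the ball in the middle of the dish. One small final correction: 3 mm in x and 7 mm down.

```bash
python3 -m crank '[{"tx":0.0005,"ty":0,"tz":0.0005,"rx":0,"ry":0,"rz":0,"grip":-1},{"tx":0.001,"ty":0,"tz":0.0015,"rx":0,"ry":0,"rz":0,"grip":-1},{"tx":0.002,"ty":0,"tz":0.003,"rx":0,"ry":0,"rz":0,"grip":-1},{"tx":0.0025,"ty":0,"tz":0.005,"rx":0,"ry":0,"rz":0,"grip":-1},{"tx":0.003,"ty":0,"tz":0.006,"rx":0,"ry":0,"rz":0,"grip":-1},{"tx":0.003,"ty":0,"tz":0.007,"rx":0,"ry":0,"rz":0,"grip":-1},{"tx":0.003,"ty":0,"tz":0.007,"rx":0,"ry":0,"rz":0,"grip":-1},{"tx":0.003,"ty":0,"tz":0.007,"rx":0,"ry":0,"rz":0,"grip":-1},{"tx":0.003,"ty":0,"tz":0.007,"rx":0,"ry":0,"rz":0,"grip":-1},{"tx":0.003,"ty":0,"tz":0.007,"rx":0,"ry":0,"rz":0,"grip":-1},{"tx":0.003,"ty":0,"tz":0.007,"rx":0,"ry":0,"rz":0,"grip":-1},{"tx":0.003,"ty":0,"tz":0.007,"rx":0,"ry":0,"rz":0,"grip":-1},{"tx":0.003,"ty":0,"tz":0.007,"rx":0,"ry":0,"rz":0,"grip":-1},{"tx":0.003,"ty":0,"tz":0.007,"rx":0,"ry":0,"rz":0,"grip":-1},{"tx":0.003,"ty":0,"tz":0.007,"rx":0,"ry":0,"rz":0,"grip":-1},{"tx":0.003,"ty":0,"tz":0.007,"rx":0,"ry":0,"rz":0,"grip":-1},{"tx":0.003,"ty":0,"tz":0.007,"rx":0,"ry":0,"rz":0,"grip":-1},{"tx":0.003,"ty":0,"tz":0.007,"rx":0,"ry":0,"rz":0,"grip":-1},{"tx":0.003,"ty":0,"tz":0.007,"rx":0,"ry":0,"rz":0,"grip":-1},{"tx":0.003,"ty":0,"tz":0.007,"rx":0,"ry":0,"rz":0,"grip":-1}]'
python3 - <<'E'
from h import *
def look():
  for c,n in [('side','ball_center'),('side','dish_mid'),('side','dish_lip'),('side','jug_mouth'),('top','jug_mouth'),('wrist','ball_center'),('wrist','dish_lip'),('wrist','jug_mouth')]: print(c,n,[(np.array(o['at']),round(o['conf'],2)) for o in finder.place_of(n,c)[:1]])
s=st()
for i in range(2):
  for c in ['side','top','wrist']: snap(c)
  look()
E
```

```text
time_s: 22.78
position: [0.5328, 0.1191, 0.2286]
tcp_rot: [0.998, 0.07, 0.0, 0.0]
wrist_force: [0.6, 0.1, -2.9]
grip_width: 0.0138
finger_force: 30.0
t 22.7833 p [0.5328 0.1191 0.2286] q [0.9975 0.0704 0.     0.    ] F [ 0.6309  0.0812 -2.9385] w 0.013828523233404262 ff 29.99420220963657
side ball_center [(array([0.5325, 0.1222, 0.1466]), 0.49)]
side dish_mid [(array([0.5301, 0.1224, 0.1466]), 0.78)]
side dish_lip [(array([0.5185, 0.2103, 0.1479]), 0.91)]
side jug_mouth []
top jug_mouth [(array([0.5201, 0.2077, 0.1015]), 0.78)]
wrist ball_center [(array([0.5301, 0.1181, 0.1458]), 0.89)]
wrist dish_lip [(array([0.5165, 0.2092, 0.1505]), 0.74)]
wrist jug_mouth [(array([0.5152, 0.2079, 0.1033]), 0.8)]
side ball_center [(array([0.5321, 0.1199, 0.1433]), 0.65)]
side dish_mid []
side dish_lip [(array([0.5186, 0.2118, 0.1497]), 0.64)]
side jug_mouth [(array([0.5189, 0.2113, 0.0971]), 0.96)]
top jug_mouth [(array([0.5206, 0.2103, 0.1043]), 0.78)]
wrist ball_center [(array([0.5328, 0.1152, 0.1475]), 0.7)]
wrist dish_lip [(array([0.5166, 0.2104, 0.1503]), 0.8)]
wrist jug_mouth [(array([0.5208, 0.2077, 0.1021]), 0.62)]
```

Everything agrees within measurement error, and the ball is at rest in the middle.

```bash
python3 -c "
from h import *
print(r.close_job())"
```

```text
the job is handed in; nothing more can be done
None
```

I turned the clamp knob its full quarter turn, lifted the dish out and turned it 90° clockwise, then handed the job in at about 24 s: the dish is gripped level, its lip within a few millimetres of the jug mouth's centre and about 5 cm above the rim, with the ball at rest in the middle; no verdict came back.

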